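Draw a channel offcut out of its guard with the locking clamp

ROBOT

A 6-joint arm with a two-finger parallel gripper is mounted at the origin on a cart in front of the work surface, level with it; the furniture and walls round the work are solid. World frame = base frame: x ahead of the robot, y to its left, z up, the work surface at z = 0. Lengths are in m, angles in degrees, forces in N, time in s.
With the tool pointing down it reaches from about 0.4 to 0.825 m from the base axis. Payload 7 kg.
Tool frame: the origin (TCP) lies between the finger pads; the fingertips stand 25 mm ahead of it and the grasp point (between the pads) lies 6 mm ahead of it; z points along the fingers, y is the line along which they close (so a half turn about z gives the same grasp; the last joint's range is limited). The gripper opens to 88 mm and grips with 3 to 60 N. Pads are 19 mm wide; open, the fingers measure 130 mm over their backs; the gripper's body (78 mm by 193 mm) begins 47 mm behind the grasp point.
Start: joints at [83.085, 20.546, 0.682, 0, -70.136, -16.507], TCP at [0.268, 0.619, 0.252] pointing down, gripper open.
Joint ranges: [-176.03, 176.03], [-82.01, 121.73], [-58.28, 71.71], [-173.87, 95.51], [-174.79, -0.11], [-173.66, 173.66]. Speed limits (degrees/s): [136.94, 136.94, 172.46, 180, 180, 180].

INTERFACE

Orientations are given as [roll, pitch, yaw] about the fixed x, y, z axes, in that order (R = Rz(yaw) Ry(pitch) Rx(roll)).
In Python, from plant import ctrl, cams, ticket, get_obs gives the robot as it stands (ctrl), with the cameras (cams), the job (ticket) and the readings as plain functions.
- The arm moves only by the tool move_tool, called after ">>>" in YAML: its name, and indented under it one key for each argument. Schema: {"type":"object","properties":{"ticks":{"type":"array","items":{"type":"number"},"minItems":5,"maxItems":40},"only":{"type":"string"},"quiet":{"type":"boolean"},"lines":{"type":"string"}},"required":["ticks"],"additionalProperties":false}. ticks is one flat list of numbers that holds 1 to 8 rows one after another, with no inner brackets; each row has 5 numbers: dx, dy, dz in a scale on which 1.0 is 0.8 m, then a turn about the tool's z in shares of 2 rad (1.0 is 2 rad), then the finger opening in m; each row is the pose to reach, as a shift and turn from the pose commanded when the call began, along the tool's axes at that moment; what a row does not reach only later rows make up. A row lasts 1/8 s, in which the tool goes at most 0.0625 m and 10.7 degrees, less where a joint would pass 70% of its speed; a pose out of reach is approached as far as the arm can. The fingers move at their own pace and stop on an object; the grip force is fixed at half the most. Time passes only in rows, so rows that do not move let the fingers close. The tool returns the time, the measured TCP pose, the force, the opening and the grip force at its end. only (a regular expression) keeps the lines of the reply that match it, lines (a string "A,B") keeps lines A to B, and quiet returns only ok. Input that does not fit is refused with a message, and nothing moves.
- get_obs(): the state, without advancing time (a new reading comes with each control period).
- cams.snapshot(name): name is "scene" or "top"; returns a dict with "frame" (384x512x3 uint8, red, green, blue), "z_map" (384x512 float32, m along the optical axis (not along the pixel's ray), 0 where there is no reading), "fovy" (degrees; the focal length in pixels is half the picture's height over the tangent of half this angle, whatever the lens; pixels are square), "cx", "cy" (the principal point, pixels), "R" (3x3) and "t" (3): a world point X has camera coordinates R X + t. Camera axes: x right, y down, z forward; pixel columns grow to the right and rows downward; lengths in m; the calibration is good to about 2 mm. A picture is of the moment at which its call begins.
- ticket.close_job(): hands the job in; it is judged then, once.
The state is a dict: "clock": time; "joint_pos": joint angles; "qvel": joint speeds; "tau": joint torques, N m; "tool_pos": TCP position; "orientation": TCP orientation; "force": force on the tool from outside, world axes, zero at the start; "moment": the same for the moment, N m; "opening": finger opening in m; "gripper_force": force on a finger pad.
Only numpy, scipy, OpenCV 4.12 (cv2) and the standard library are available. Lean on these libraries where they do the work, as an engineer would, in place of code of your own. Each camera call takes 0.05 s, during which the arm holds its last target. There are 200 camera calls.

TASK

Close the locking clamp down over centre onto the end of the steel channel that sticks out of the guard, so that it stays locked by itself. With the clamp still locked, draw the carriage by its post all the way to its end stop so that the channel comes out of the guard, then press the release lever so that the clamp springs open and the channel lies free on the fixture.

Things in the scene. Friction and masses are not known exactly. Their poses are not given: they have to be found in the camera images.
- bed: Fixture fixed to the table. Base plate 90 mm wide (x) and 520 long (y +200 to -320 mm), z up; origin on the table below the home place of the clamp pad. +y half: dark channel way, top at z 30 mm, y 18 to 195 mm, between fences 10 mm high. -y half: rails, carriage, dark stop block at the end. Its x points away from the robot, -y to the robot's right, within 0.3 rad of yaw.
- guard_mouth (a point): Middle of the open mouth of the bright sheet-steel guard (tunnel 60 mm wide, top 74 mm above the table, closed behind) over the channel way. The point is at bed-frame y = 65 mm, z = 30 mm; the guard runs from there to y = 199 mm.
- carriage (a joint): Slide of the aluminium carriage (205 mm long) that carries the clamp, in m: near 0 (0 to 0.006 at the start) up against the channel way, 0.10 at the end stop. Grows along the bed's -y. Friction about 8 N; it stays where it is left.
- post_top (a point): Centre of the top of the upright steel post by which the carriage is drawn: 16 mm diameter, its top 10 mm a 20 mm wide head, standing 30 to 87 mm above the table, 70 mm toward the bed's +x from the centre line, free all round. Moves with the carriage.
- clamp_handle (a joint): Handle angle about the bed's x, rad: 0 open (leaning up, 1.05 above level), 1.05 at its stop (level, along the bed's -y). Pressing its end down (about 6 N, mostly past 0.4) shuts the jaw; past dead centre at 0.90 the jaw spring (25 N on the part) snaps it to the stop and holds it. Otherwise a light spring opens it; with nothing in the jaw it does not stay shut.
- handle_hinge (a point): The handle's hinge axis, on the centre line of the clamp, 92 mm above the table. It moves with the carriage.
- handle_grip (a point): Middle of the upper face of the handle's black rubber grip, 105 mm from the hinge along the handle and 11 mm above the handle's centre line. The grip is 26 mm wide and 68 mm long (60 to 128 mm from the hinge). It moves with the handle.
- clamp_pad: Round rubber pad, 18 mm diameter, 6 mm thick, on the sprung spindle of the clamp's jaw; origin at the centre of its underside. When the clamp shuts it goes down between the channel's flanges and presses its floor on the carriage.
- release_lever (a joint): Angle of the release lever, a steel seesaw under the handle, in rad: 0 at rest, 0.5 fully pressed. Pressing its pad lifts the handle back over centre at about 0.25, and the clamp springs open by itself. Needs about 7 N; springs back when let go.
- lever_pad (a point): Middle of the top of the release lever's flat pad (28 by 26 mm), 77 mm toward the bed's -x (the robot's side) from the centre line, 82 mm above the table at rest. Press it straight down; it sinks up to 22 mm. 105 mm from the post along the bed's -y. Moves with carriage and lever.
- channel: Dark steel U-channel offcut 34 mm wide (its x), 155 mm long (its y), 18 mm high, walls 4 mm, lying open side up on the channel way with its end on the carriage. Origin at the centre of its underside. About 0.3 to 0.6 kg. It is clear of the guard when its bed-frame y is below -12.5 mm.

How it is judged:
By the outcome, as a careful person would: the job done as asked, in the order asked, and still so for the second after the job is handed in, with the robot touching nothing.
It also fails if it takes over 64 s, if anything falls off the work surface, if the arm or the gripper's body presses on something with over 40 N, if the wrist force passes 120 N, or if a joint passes its speed limit or range.

## Working session

There is one attempt and no reset: what is moved stays moved. The work goes in short steps, Python scripts to look and compute and a tool call to move; the robot and the scene stay as the last step left them, time stands still between calls to the robot, and variables do not carry over. Pictures are saved under pics/ and viewed, at most 10 in all, crops included, and the job is handed in when it is done.

```bash
ls; mkdir -p pics
```

Create h.py:
```python
import numpy as np, cv2
from plant import ctrl, cams, ticket, get_obs
from scipy.spatial.transform import Rotation as Ro
def snap(n,fn=None):
    s=cams.snapshot(n)
    s['f']=s['frame'].shape[0]/2/np.tan(np.radians(s['fovy'])/2)
    if fn: cv2.imwrite('pics/'+fn,cv2.cvtColor(s['frame'],cv2.COLOR_RGB2BGR))
    return s
def ray_plane(s,u,v,z):
    d=s['R'].T@np.array([(u-s['cx'])/s['f'],(v-s['cy'])/s['f'],1]); c=-s['R'].T@s['t']
    return c+d*(z-c[2])/d[2]
def cloud(s):
    v,u=np.mgrid[:384,:512]; Z=s['z_map']
    P=np.stack([(u-s['cx'])/s['f']*Z,(v-s['cy'])/s['f']*Z,Z],-1)
    W=(P-s['t'])@s['R']; W[Z==0]=np.nan
    return W
def proj(s,X):
    c=s['R']@np.asarray(X)+s['t']; return np.array([c[0]/c[2]*s['f']+s['cx'],c[1]/c[2]*s['f']+s['cy']])
```

Run:
```python
from h import *
for n in("top","scene"):
    s=snap(n,n+'0.png'); print(n,s['f'],s['cx'],s['cy'],-s['R'].T@s['t'],s['R'].round(2).tolist(), (s['z_map']>0).mean())
o=get_obs(); print(o)
```

```text
pics
plant.py
top 376.21678855881186 255.34911082833844 190.3832893025884 [0.4754707  0.09011215 0.97647271] [[-0.02, -1.0, -0.01], [-1.0, 0.02, -0.05], [0.05, 0.01, -1.0]] 0.995849609375
scene 441.58265838601096 253.56089613930018 184.5529440384589 [-0.01142586  0.6059241   0.54524351] [[-0.69, -0.72, -0.02], [-0.34, 0.35, -0.87], [0.64, -0.6, -0.49]] 0.9957173665364584
{'clock': 0.1, 'joint_pos': array([ 8.30845908e+01,  2.05879183e+01,  6.40781815e-01, -1.69321223e-02,
       -7.01340846e+01, -1.65082942e+01]), 'qvel': array([-0.04068132, -0.08990026,  0.07334823,  0.1010653 , -0.01151854,
        0.05498126]), 'tau': array([-1.47123268e-03, -5.84162378e+01,  2.93751365e+01,  7.01546699e+00,
        1.02157283e-02, -4.41871282e-05]), 'tool_pos': array([0.26818648, 0.61902976, 0.2507256 ]), 'orientation': array([ 1.79917604e+02, -7.81928041e-03, -2.34294629e+01]), 'force': array([ 0.33937251, -0.06110694, -0.72229556]), 'moment': array([-0.04165227,  0.00319334, -0.00925546]), 'gripper_force': 0.0, 'opening': 0.08784982993722601}
```

View pics/top0.png

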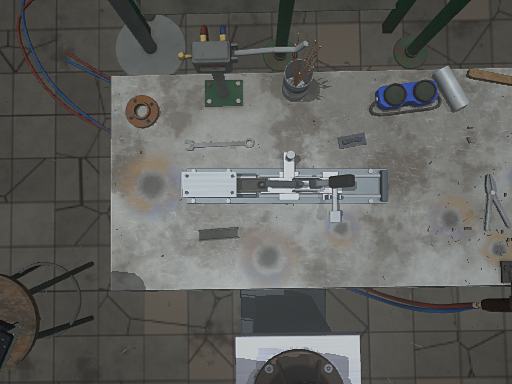

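View pics/scene0.png

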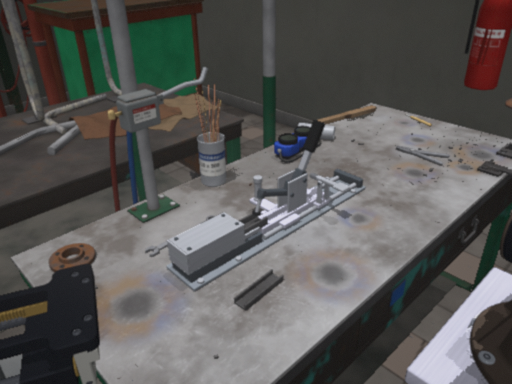

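The top view shows the guard at (182–237, 170–197), the post head at (291,155), the lever pad at (335,216), the grip at (342,181) and the stop block at (384,185). In the scene view the handle leans up at (315,140). Next I'll measure these using depth.

Add to h.py:
```python
def meas(s,box,zlo,zhi):
    u0,u1,v0,v1=box; W=cloud(s)[v0:v1,u0:u1].reshape(-1,3); m=(W[:,2]>zlo)&(W[:,2]<zhi); return W[m]
```

Run:
```python
from h import *
s=snap('top')
def rect(n,box,zl,zh):
    W=meas(s,box,zl,zh)
    if len(W)<4: print(n,len(W));return
    r=cv2.minAreaRect(W[:,:2].astype(np.float32)*1000); print(n,len(W),np.median(W,0).round(4),W[:,2].min().round(4),W[:,2].max().round(4),'rect',np.round(r[0],1),np.round(r[1],1),round(r[2],2))
    return r
rect('guard',(170,245,160,205),.066,.082)
rect('post',(280,300,145,165),.078,.097)
rect('lever',(325,345,208,225),.074,.09)
rect('grip',(325,362,170,195),.12,.25)
rect('plate',(170,400,155,215),.004,.3)
W=cloud(s)
np.set_printoptions(linewidth=220)
print((W[176:190,318:360:2,2]*1000).round(0))
for z,p in ((.087,(291,155)),(.082,(335,216))): print(ray_plane(s,*p,z))
g=cv2.cvtColor(s['frame'],cv2.COLOR_RGB2BGR)[140:230,170:400]
cv2.imwrite('pics/crop.png',cv2.resize(g,None,fx=3.4,fy=3.4,interpolation=cv2.INTER_CUBIC))
```

```text
guard 1392 [0.5346 0.2138 0.0732] 0.0683 0.0794 rect [534.9 213.2] [133.6  58.4] 89.01
post 54 [0.5998 0.0162 0.0863] 0.079 0.089 rect [600.6  15.2] [16.9 17. ] 87.97
lever 147 [ 0.4532 -0.0874  0.0811] 0.0755 0.0859 rect [455.3 -87.7] [24.5 33.4] 88.38
grip 339 [ 0.5292 -0.0808  0.1847] 0.1341 0.2076 rect [529.5 -81. ] [49.9 25.9] 88.56
plate 7288 [0.5272 0.0223 0.0284] 0.004 0.2076 rect [533.5  23.1] [521.2 150.4] 89.05
[[ 17.  17.  20.  21.  22.  22.  22. 159. 163. 173. 178. 183. 187. 195. 200. 204. 203. 201. 199.  15.  20.]
 [101.  18.  21.  21.  23.  23. 155. 160. 166. 172. 179. 186. 190. 195. 201. 205. 206. 206. 200.  12.  15.]
 [100.  30.  30.  31.  28.  29. 157. 160. 170. 173. 180. 186. 188. 195. 201. 204. 204. 205. 200.   6.   7.]
 [109. 106.  29.  28.  29. 142. 158. 162. 167. 173. 179. 184. 190. 197. 200. 205. 203. 202. 200.   9.   3.]
 [112. 119. 125. 132. 138. 141. 156. 163. 170. 173. 176. 185. 190. 195. 200. 204. 203. 202. 200.   7.   5.]
 [115. 124. 125. 134. 140. 144. 155. 163. 166. 171. 181. 185. 188. 194. 198. 206. 204. 205. 202.   6.   5.]
 [115. 122. 128. 132. 139.
[... 211 characters left out ...]
 140. 142. 158. 162. 168. 175. 178. 182. 188. 193. 197. 203. 206. 206. 199.   8.   9.]
 [117. 119. 126. 131. 137. 141. 156. 162. 169. 171. 178. 183. 190. 194. 199. 202. 204. 203. 199.   4.   8.]
 [108. 110. 110.  29.  32.  30. 153. 162. 165. 172. 175. 182. 187. 193. 197. 202. 202. 198.   7.   8.   7.]
 [109. 105.  28.  25.  28.  29. 153. 159. 164. 167. 170. 176. 179. 177.   9.  nan   6.   7.   5.   6.   7.]
 [ 98.  28.  27.  28.  30.  32.  27.  78.  82.  83.  31.  29.   7.   6.   9.   5.   7.   7.   5.   8.   6.]
 [103.  29.  28.  32.  30.  32.  28.  80.  81.  82.  30.  28.   9.   7.  10.   6.   9.  11.  11.   6.   9.]]
[0.59935016 0.01409608 0.087     ]
[ 0.45300105 -0.08727127  0.082     ]
```

View pics/crop.png

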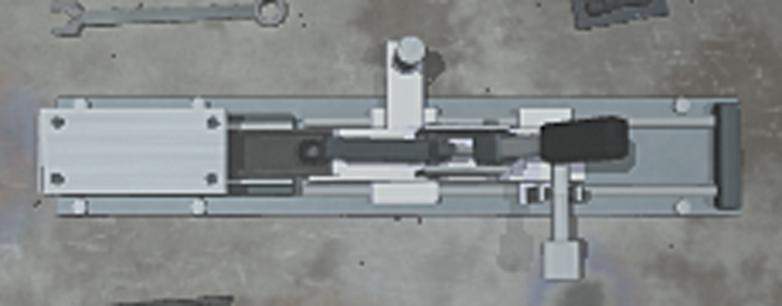

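Run:
```python
from h import *
for n,box in(('top',(331,350,178,187)),):
    s=snap(n); W=meas(s,box,.155,.203)
    p=np.polyfit(W[:,2],W[:,1],1); print(n,len(W),W[:,0].mean(),'slope dy/dz',p[0],'expect',-1/np.tan(1.05),'y at .1886',np.polyval(p,.1886))
    print('hinge y',np.polyval(p,.1886)+.0427)
s=snap('scene')
print('scene pix of grip', proj(s,[.5295,np.polyval(p,.1886),.1886]))
W=cloud(s);
# post top in scene
P=W[(abs(W[...,0]-.6)<.02)&(abs(W[...,1]-.015)<.025)&(W[...,2]>.075)&(W[...,2]<.1)]; print(len(P),P.mean(0),P[:,2].max())
o=get_obs(); R=Ro.from_euler('xyz',o['orientation'],degrees=True).as_matrix()
print(R.T@(np.array([.5295,-.04,.27])-o['tool_pos']))
```

```text
top 155 0.5267907189482673 slope dy/dz -0.5738097574428052 expect -0.5736196970642412 y at .1886 -0.08238871598825274
hinge y -0.03968871598825274
scene pix of grip [314.64627186 130.52248535]
71 [0.60213431 0.01815692 0.08413356] 0.08909053243341751
[ 0.5017533   0.50102563 -0.0184479 ]
```

The rows are not in the units I measure in: shifts go in shares of 0.8 m and turns go in shares of 2 rad. I convert before sending: 0.32 m / 0.8 = 0.4, 0.04 m / 0.8 = 0.05, -22.4 degrees / 114.5916 = -0.1955.

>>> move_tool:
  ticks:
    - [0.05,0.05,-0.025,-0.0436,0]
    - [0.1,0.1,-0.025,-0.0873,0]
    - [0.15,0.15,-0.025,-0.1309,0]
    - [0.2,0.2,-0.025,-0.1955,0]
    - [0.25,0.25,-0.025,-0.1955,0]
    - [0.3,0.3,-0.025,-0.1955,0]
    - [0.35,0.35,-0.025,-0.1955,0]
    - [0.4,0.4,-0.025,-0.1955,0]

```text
refused: ticks[0]: [0.05, 0.05, -0.025, -0.0436, 0] is not of type 'number' (schema: type "number"). Nothing was moved.
```

Refused on format, not on reach. It needs one flat list, 5 numbers to a row, no inner brackets.

>>> move_tool:
  ticks: [0.05,0.05,-0.025,-0.0436,0,0.1,0.1,-0.025,-0.0873,0,0.15,0.15,-0.025,-0.1309,0,0.2,0.2,-0.025,-0.1955,0,0.25,0.25,-0.025,-0.1955,0,0.3,0.3,-0.025,-0.1955,0,0.35,0.35,-0.025,-0.1955,0,0.4,0.4,-0.025,-0.1955,0]

```text
clock: 1.25
tool_pos: [0.435, 0.1968, 0.2719]
orientation: [-180.0, -0.0, -1.0]
force: [1.0, -0.4, 0.4]
opening: 0.0131
gripper_force: 0.0
```

Run:
```python
from h import *
o=get_obs(); R=Ro.from_euler('xyz',o['orientation'],degrees=True).as_matrix()
print(o['orientation'],R.T@(np.array([.529,-.055,.255])-o['tool_pos']))
```

```text
[-1.79966938e+02 -3.18876910e-02 -9.96117229e-01] [0.09831    0.25013368 0.01678789]
```

Scaled: 0.25 m / 0.8 = 0.3125, 0.2 m / 0.8 = 0.25.

>>> move_tool:
  ticks: [0.025,0.0625,0,0,0,0.05,0.125,0,0,0,0.075,0.1875,0,0,0,0.1,0.25,0,0,0,0.1225,0.3125,0.0125,0,0,0.1225,0.3125,0.0213,0,0,0.1225,0.3125,0.0213,0,0]

```text
clock: 2.12
tool_pos: [0.5278, -0.0535, 0.2539]
orientation: [180.0, 0.1, -1.1]
force: [0.9, -0.0, 0.4]
opening: 0.0004
gripper_force: 0.0
```

Run:
```python
from h import *
s=snap('scene','s1.png'); t=get_obs()['tool_pos']; print(t,proj(s,t+[0,0,-.025]))
g=cv2.cvtColor(s['frame'],cv2.COLOR_RGB2BGR)[60:260,160:400]
cv2.imwrite('pics/s1.png',cv2.resize(g,None,fx=3,fy=3))
```

```text
[ 0.52801148 -0.05291531  0.2544535 ] [306.8548305  115.89359037]
```

View pics/s1.png

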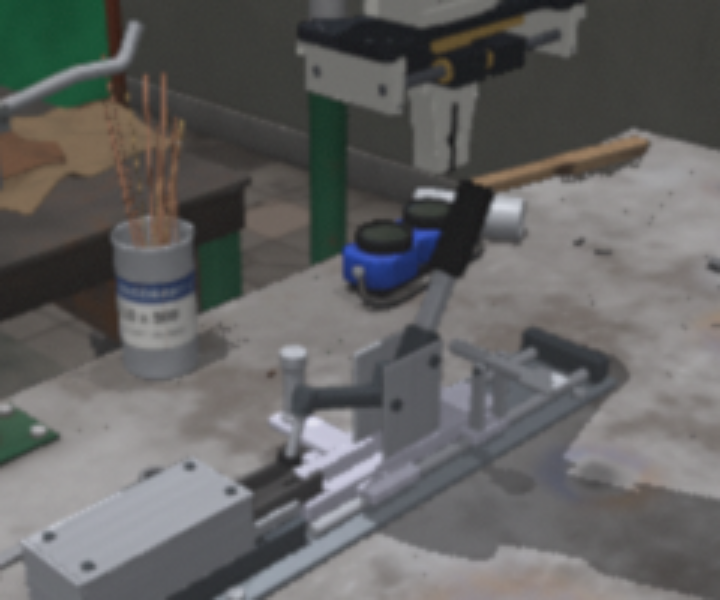

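The tool is above the grip with fingertips at crop (440,165) and the handle top at (475,190). Now I'll follow the arc down.

Scaled: 0.084 m / 0.8 = 0.105, 0.068 m / 0.8 = 0.085.

>>> move_tool:
  ticks: [0,0.0125,0.025,0,0,0,0.02,0.045,0,0,0,0.0325,0.0525,0,0,0,0.0438,0.06,0,0,0,0.055,0.0688,0,0,0,0.065,0.0788,0,0,0,0.075,0.0913,0,0,0,0.085,0.105,0,0]

```text
clock: 3.18
tool_pos: [0.5275, -0.1217, 0.1705]
orientation: [-180.0, -0.1, -1.0]
force: [-0.3, 3.3, 4.4]
opening: 0.0006
gripper_force: 2.6
```

Scaled: 0.042 m / 0.8 = 0.0525, 0.01 m / 0.8 = 0.0125.

>>> move_tool:
  ticks: [0,0.005,0.01,0,0,0,0.0088,0.02,0,0,0,0.0125,0.0313,0,0,0,0.015,0.0413,0,0,0,0.015,0.0488,0,0,0,0.015,0.0525,0,0,0,0.015,0.0525,0,0]

```text
clock: 4.05
tool_pos: [0.5267, -0.1331, 0.1283]
orientation: [180.0, 0.0, -1.0]
force: [0.6, -0.1, 0.2]
opening: 0.0002
gripper_force: 0.0
```

Zero force at tip z 0.103 suggests it snapped shut by itself. I'll lift and check.

Scaled: -0.145 m / 0.8 = -0.1813, -0.1 m / 0.8 = -0.125.

>>> move_tool:
  ticks: [0,0,-0.025,0,0,0.0375,-0.0625,-0.075,0,0,0.0625,-0.125,-0.075,0,0.06,0.0875,-0.1813,-0.0625,0,0.06,0.0875,-0.1813,-0.0625,0,0.06]

```text
clock: 4.68
tool_pos: [0.6003, 0.0136, 0.1779]
orientation: [-180.0, 0.0, -0.8]
force: [-0.6, -0.7, -0.2]
opening: 0.0249
gripper_force: 0.0
```

Run:
```python
from h import *
s=snap('scene'); t=get_obs(); print(t['tool_pos'],t['orientation'])
g=cv2.cvtColor(s['frame'],cv2.COLOR_RGB2BGR)[60:260,160:400]
cv2.imwrite('pics/s2.png',cv2.resize(g,None,fx=3,fy=3))
s=snap('top')
W=meas(s,(325,375,172,192),.085,.25);print('grip',len(W),np.median(W,0),W[:,2].max(),W[:,1].min())
W=meas(s,(280,305,145,165),.078,.097);print('post',len(W),W.mean(0))
W=meas(s,(325,345,208,225),.074,.09);print('lever',np.median(W,0))
```

```text
[0.5996318  0.01212802 0.17810512] [ 1.79989823e+02  4.20244561e-02 -8.80900370e-01]
grip 436 [ 0.52852    -0.1221053   0.10017849] 0.10573228507326657 -0.16521930742197033
post 0 [nan nan nan]
lever [ 0.45314431 -0.08751132  0.0805272 ]<stdin>:7: RuntimeWarning: Mean of empty slice.
  ret = um.true_divide(
```

View pics/s2.png

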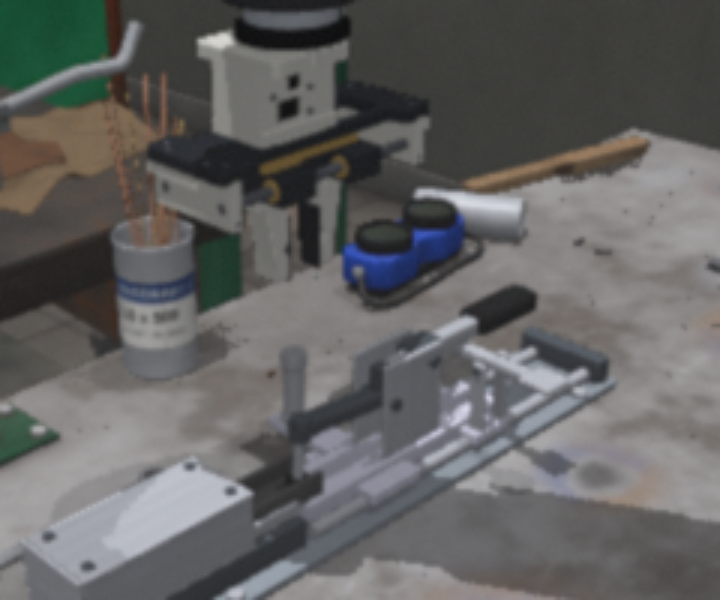

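The handle is level at z 0.10, so the clamp is locked. The post is still at (292,360) in the crop. Next I'll descend around it and grip.

Scaled: 0.11 m / 0.8 = 0.1375, -0.003 m / 0.8 = -0.0038.

>>> move_tool:
  ticks: [0,-0.0038,0,0,0.06,0,-0.0038,0,0,0.06,0,-0.0038,0.05,0,0.06,0,-0.0038,0.1,0,0.06,0,-0.0038,0.1375,0,0.06,0,-0.0038,0.1375,0,0.06,0,-0.0038,0.1375,0,0.0,0,-0.0038,0.1375,0,0.0]

```text
clock: 5.78
tool_pos: [0.6005, 0.0137, 0.0703]
orientation: [-180.0, -0.2, -1.0]
force: [0.7, -0.1, 0.5]
opening: 0.0451
gripper_force: 0.0
```

>>> move_tool:
  ticks: [0,0,0,0,0,0,0,0,0,0,0,0,0,0,0]

```text
clock: 6.15
tool_pos: [0.5997, 0.0144, 0.069]
orientation: [-179.9, -0.1, -1.0]
force: [-1.9, 3.7, 1.2]
opening: 0.0187
gripper_force: 30.0
```

Scaled: 0.082 m / 0.8 = 0.1025, 0.006 m / 0.8 = 0.0075.

>>> move_tool:
  ticks: [0,0.0075,0,0,0,0,0.02,0,0,0,0,0.035,0,0,0,0,0.05,0,0,0,0,0.065,0,0,0,0,0.08,0,0,0,0,0.0925,0,0,0,0,0.1025,0,0,0]

```text
clock: 7.15
tool_pos: [0.5983, -0.0671, 0.069]
orientation: [-179.9, -0.1, -1.0]
force: [-2.0, 10.4, 3.9]
opening: 0.0184
gripper_force: 30.0
```

>>> move_tool:
  ticks: [0,0.005,0,0,0,0,0.0088,0,0,0,0,0.0125,0,0,0,0,0.015,0,0,0,0,0.0175,0,0,0,0,0.0175,0,0,0]

```text
clock: 7.9
tool_pos: [0.5981, -0.0807, 0.069]
orientation: [-179.9, -0.1, -1.0]
force: [-2.2, 10.4, 5.1]
opening: 0.0183
gripper_force: 30.0
```

Not yet at the stop (the force is unchanged), so I'll creep on.

Scaled: 0.004 m / 0.8 = 0.005, 0.003 m / 0.8 = 0.0038.

>>> move_tool:
  ticks: [0,0.0013,0,0,0,0,0.0025,0,0,0,0,0.0038,0,0,0,0,0.005,0,0,0,0,0.005,0,0,0]

```text
clock: 8.52
tool_pos: [0.5981, -0.081, 0.0689]
orientation: [-179.7, -0.1, -1.0]
force: [-6.9, 32.6, 7.4]
opening: 0.0183
gripper_force: 30.0
```

>>> move_tool:
  ticks: [0,0.0013,0,0,0,0,0.0025,0,0,0,0,0.0038,0,0,0,0,0.0038,0,0,0]

```text
clock: 9.02
tool_pos: [0.5982, -0.0812, 0.0689]
orientation: [-179.5, -0.1, -0.9]
force: [-9.8, 47.6, 9.2]
opening: 0.0188
gripper_force: 30.0
```

The force is rising with no motion, so it's at the end stop. I'll relieve the preload, release, lift and look.

Scaled: -0.1 m / 0.8 = -0.125, -0.05 m / 0.8 = -0.0625.

>>> move_tool:
  ticks: [0,-0.0038,0,0,0,0,-0.0063,0,0,0,0,-0.0075,0,0,0.05,0,-0.0075,0,0,0.05,0,-0.0075,0,0,0.05,0,-0.0075,0,0,0.05,0,-0.0075,-0.0625,0,0.05,0,-0.0075,-0.125,0,0.05]

```text
clock: 10.02
tool_pos: [0.5973, -0.0839, 0.1692]
orientation: [180.0, 0.1, -1.0]
force: [1.4, 0.2, -0.1]
opening: 0.0501
gripper_force: 0.0
```

>>> move_tool:
  ticks: [-0.0625,0,-0.05,0,0,-0.125,0.0375,-0.0625,0,0,-0.1625,0.075,-0.0625,0,0,-0.1813,0.1125,-0.0625,0,0,-0.1813,0.1313,-0.0625,0,0,-0.1813,0.1313,-0.0625,0,0]

```text
clock: 10.78
tool_pos: [0.4512, -0.1867, 0.2186]
orientation: [180.0, -0.0, -1.1]
force: [0.6, -0.6, -1.0]
opening: 0.0015
gripper_force: 0.0
```

Run:
```python
from h import *
s=snap('scene'); t=get_obs(); print(t['tool_pos'],t['orientation'])
g=cv2.cvtColor(s['frame'],cv2.COLOR_RGB2BGR)[60:260,160:400]
cv2.imwrite('pics/s3.png',cv2.resize(g,None,fx=3,fy=3))
s=snap('top')
W=meas(s,(310,345,140,172),.08,.097);W=W[W[:,0]>.58];print('post',len(W),W.mean(0))
W=cloud(s); L=W[(abs(W[...,0]-.452)<.03)&(abs(W[...,1]+.183)<.04)&(W[...,2]>.07)&(W[...,2]<.095)]; print('lever',len(L),np.median(L,0) if len(L) else 0)
cv2.imwrite('pics/t3.png',cv2.resize(cv2.cvtColor(s['frame'],cv2.COLOR_RGB2BGR)[130:240,170:400],None,fx=3.4,fy=3.4,interpolation=cv2.INTER_CUBIC))
```

```text
[ 0.45132849 -0.18614663  0.21842159] [ 1.79998975e+02  4.99948288e-03 -1.10017489e+00]
post 55 [ 0.59926928 -0.07980463  0.08574239]
lever 0 0
```

View pics/s3.png

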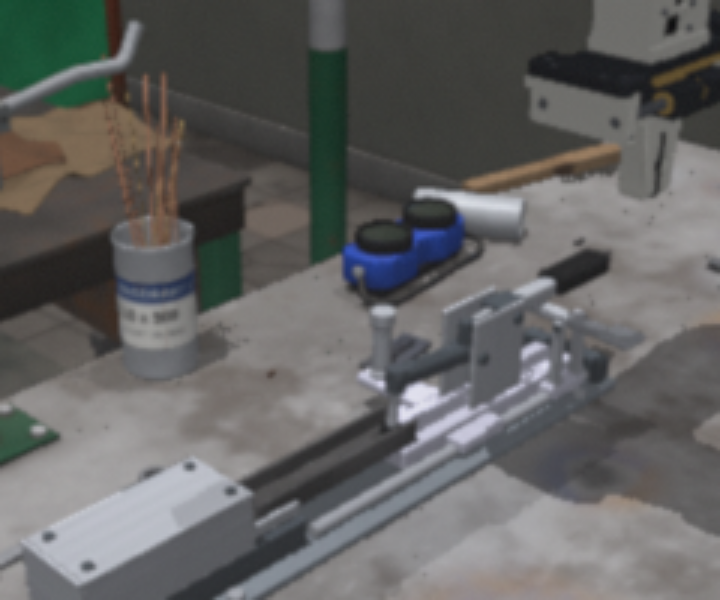

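View pics/t3.png

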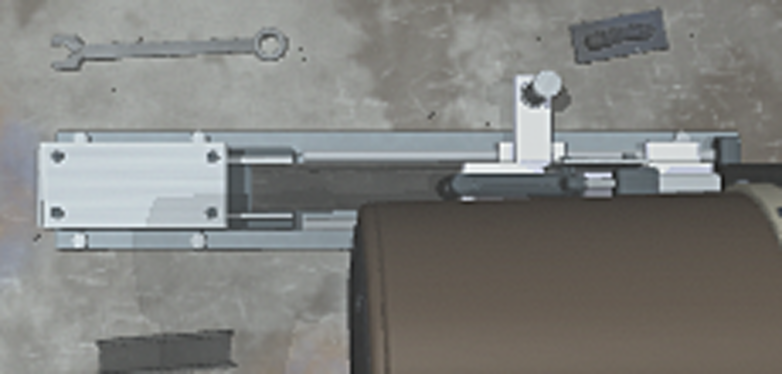

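The scene picture shows the carriage at the stop with the handle still level at crop (575,270). The top picture shows the channel's rear end at (248,185), just outside the guard edge at (228,185). Next I'll press the lever straight down.

>>> move_tool:
  ticks: [0,-0.0038,0.0625,0,0,0,-0.0038,0.1188,0,0,0,-0.0038,0.1325,0,0,0,-0.0038,0.14,0,0,0,-0.0038,0.1463,0,0,0,-0.0038,0.1513,0,0,0,-0.0038,0.1563,0,0,0,-0.0038,0.1613,0,0]

```text
clock: 11.88
tool_pos: [0.4524, -0.1829, 0.0905]
orientation: [180.0, -0.2, -1.0]
force: [1.4, 0.9, 3.9]
opening: 0.0002
gripper_force: 1.3
```

>>> move_tool:
  ticks: [0,0,0,0,0,0,0,-0.005,0,0,0,0,-0.015,0,0,0,0,-0.0375,0,0,0,0,-0.1,0,0,0,0,-0.1625,0,0,-0.0625,0,-0.1875,0,0,-0.0625,0,-0.1875,0,0]

```text
clock: 12.88
tool_pos: [0.3989, -0.1819, 0.2419]
orientation: [-180.0, -0.2, -1.0]
force: [-0.2, 0.4, -0.0]
opening: 0.0
gripper_force: 0.0
```

>>> move_tool:
  ticks: [0,-0.0625,0,0,0,0,-0.125,0,0,0,0,-0.1875,0,0,0,0,-0.25,0,0,0,0,-0.3125,0,0,0,0,-0.375,0,0,0,0,-0.4375,0,0,0,0,-0.4375,0,0,0]

```text
clock: 13.88
tool_pos: [0.4071, 0.1706, 0.2392]
orientation: [180.0, 0.0, -0.8]
force: [-0.8, -0.7, 0.2]
opening: 0.0008
gripper_force: 0.0
```

Run:
```python
from h import *
s=snap('scene')
g=cv2.cvtColor(s['frame'],cv2.COLOR_RGB2BGR)[60:260,160:400]
cv2.imwrite('pics/s4.png',cv2.resize(g,None,fx=3,fy=3))
s=snap('top')
cv2.imwrite('pics/t4.png',cv2.resize(cv2.cvtColor(s['frame'],cv2.COLOR_RGB2BGR)[130:240,170:400],None,fx=3.4,fy=3.4,interpolation=cv2.INTER_CUBIC))
```

```text
(no output)
```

View pics/s4.png

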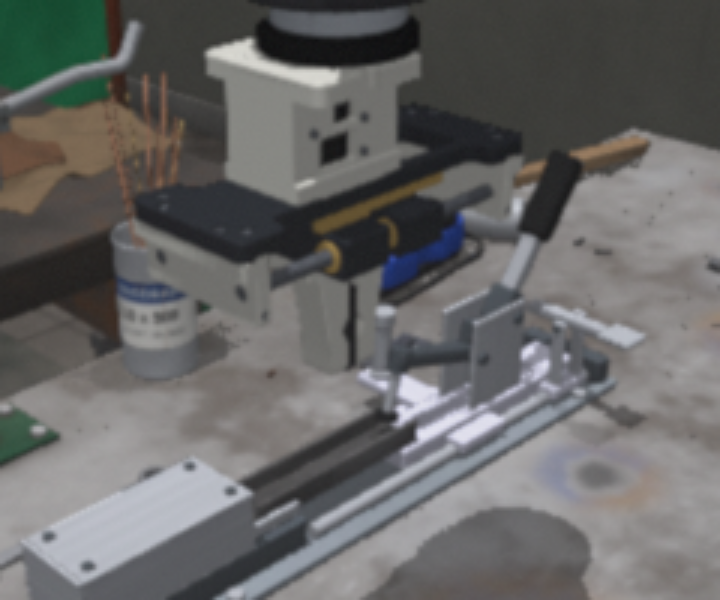

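View pics/t4.png

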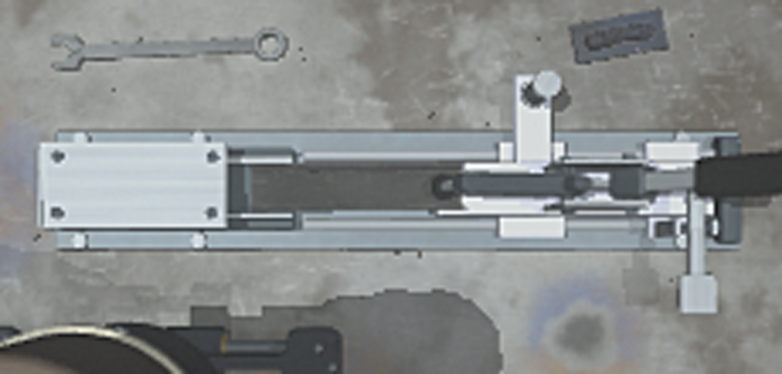

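The clamp has sprung open: the handle is up at crop (555,190) and the jaw is raised. The arm is clear. I'll check numerically that the channel is out of the guard, then hand in.

Run:
```python
from h import *
s=snap('top')
end=ray_plane(s,170+248/3.4,130+185/3.4,.048)[1]; print('channel end bed y',end-.0812,'centre',end-.0812-.0775,'(need < -.0125)')
W=meas(s,(310,345,140,172),.08,.097);W=W[W[:,0]>.58];print('post',W.mean(0))
if end-.0812-.0775< -.0125: ticket.close_job(); print('closed')
```

```text
channel end bed y 0.049835800538487574 centre -0.027664199461512426 (need < -.0125)
post [ 0.59893959 -0.0796685   0.08607593]
the job is handed in; nothing more can be done
closed
```

I locked the clamp on the channel, drew the carriage to its end stop and pressed the release lever. The clamp sprang open and the channel lies free, its centre about 15 mm past the guard-clear limit; I handed the job in at about 14 s, with no verdict shown.

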